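# Find the full tin of guide pins for the brake kit

## Robot

A 7-joint arm with a two-finger parallel gripper is mounted at the origin on the work surface. World frame = base frame: x ahead of the robot, y to its left, z up, the work surface at z = 0. Lengths are in m, angles in rad, forces in N, time in s.
With the tool pointing down it reaches from about 0.35 to 0.9 m from the base axis. Payload 7.2 kg.
Tool frame: the origin (TCP) lies between the finger pads; the fingertips stand 22 mm ahead of it and the grasp point (between the pads) lies 3 mm ahead of it (ctrl.tcp_to_tips is the distance from the TCP to the fingertips, in m); x points along the fingers, z is the direction in which the jaws open and shut, and the axes are right-handed (so a half turn about x gives the same grasp; the last joint's range is limited). The gripper opens to 85 mm and grips with 20 to 120 N. Pads are 22 mm wide; open, the fingers measure 114 mm over their backs; the gripper's body (76 mm by 85 mm) begins 54 mm behind the grasp point. The pads swing forward as they close: fully open they stand 13 mm farther back than shut.
Start: joints at [-1.311, 0.411, -0.013, 1.596, 0.006, 1.134, -0.082], TCP at [0.201, 0.592, 0.253] pointing down, gripper open.
Joint ranges: [-2.95, 2.95], [-0.29, 1.99], [-1.47, 1.44], [0.14, 2.54], [-1.03, 4.17], [0.13, 1.85], [-2.86, 2.86]. Speed limits (rad/s): [2.39, 2.39, 3.01, 3.01, 3.14, 3.14, 3.14].

## Interface

Orientations are given as a unit quaternion [x, y, z, w].
In Python, from cell import ctrl gives the robot as it stands.
- The arm moves only by the shell command python3 -m pendant 'ROWS' [FORCE]. ROWS is JSON, a list of rows, each a list of 7 numbers: the turn, a rotation vector about the tool's x, y, z in degrees, then the shift along the tool's x, y, z in m, then the finger opening in m, from 0 to 0.0854. In form: [[ax, ay, az, x, y, z, fingers], ...]. A call has exactly 8 rows; each row shifts and turns the commanded pose from where the row before left it, along the tool's axes as they then stand; what a row does not reach is not made up. A row lasts 1/10 s, in which the tool goes at most 50 mm and 8.59 degrees, less where a joint would pass 70% of its speed; a pose out of reach is approached as far as the arm can. A call with a gripper value outside its range is refused whole. The fingers move at their own pace and stop on an object; FORCE is the grip in N (left out, the last holds). Time passes only in rows, so rows that do not move let the fingers close, or fill a call up. It gives the time, the measured TCP pose, the force and the opening at its end, in the units of the state.
- ctrl.observe(): the state, without advancing time (a new reading comes with each control period).
- ctrl.read_camera(name): name is "scene" or "top" or "wrist"; returns a dict with "frame" (400x640x3 uint8, blue, green, red), "camera_matrix" (3x3 intrinsics, pixels), "rvec" (rotation vector, rad) and "tvec" (3), from world to camera coordinates, as OpenCV has them. Camera axes: x right, y down, z forward; pixel columns grow to the right and rows downward; lengths in m; the calibration is good to about 2 mm. A picture is of the moment at which its call begins. There is no depth.
- ctrl.close_job(): hands the job in, once; it reports no verdict.
Trained networks look in a picture, given as the dict that the camera call returned (one of the last four; its "shot" number tells which), for a name from the list of things; names that differ only in an ending like _2 or _b are one class to them, and where a whole thing is asked for, a point or a joint stands for the part that bears it (a point fixed in the world has none). Each returns a list of dicts, best first, with "score" (0 to 1); they miss things now and then, are a little off and sometimes report something else, mostly with a low value. They report only what shows in the picture. A call takes as long as a camera call. They do not tell look-alikes from the thing itself.
- ctrl.find_in(picture, label): "rect" ([left, top, right, bottom] in pixels, round what is visible of it).
- ctrl.landmark_of(picture, label): "uv" ([column, row] in pixels: a listed point, or the origin of a listed thing).
The state is a dict: "t": time; "qpos": joint angles; "joint_velocities": joint speeds; "effort": joint torques, N m; "ee_pos": TCP position; "orientation": TCP orientation; "contact_force": force on the tool from outside, world axes, zero at the start; "ft_torque": the same for the moment, N m; "gripper_width": finger opening in m.
Only numpy, scipy, OpenCV 4.12 (cv2) and the standard library are available. Lean on these libraries where they do the work, as an engineer would, in place of code of your own. Each camera call takes 0.05 s, during which the arm holds its last target.

## Task

One of the three identical lidded steel tins is full of guide pins and the other two are empty. Lift them to feel which is the heavy one and set it down gently, upright, in the kit tray; the two empty tins must end up standing where they stood at the start.

Things in the scene. Friction and masses are not known exactly. Their poses are not given: they have to be found in the camera images.
- tin_a_center (a point): one of three look-alike plain steel tins standing upright on the work surface: 56 mm diameter, 54 mm tall, 58 mm over the lid (top 10 mm; it stays on). This point: the tin's centre, 27 mm above its underside; z up its axis. Exactly one tin is full (0.55 to 0.72 kg), two are empty (0.14 kg); only weight tells which, any may be it. At the start this one stands to the robot's left (+y) of the other two
- tin_b_center (a point): one of three look-alike plain steel tins standing upright on the work surface: 56 mm diameter, 54 mm tall, 58 mm over the lid (top 10 mm; it stays on). This point: the tin's centre, 27 mm above its underside; z up its axis. Exactly one tin is full (0.55 to 0.72 kg), two are empty (0.14 kg); only weight tells which, any may be it. At the start this one stands between the other two
- tin_c_center (a point): one of three look-alike plain steel tins standing upright on the work surface: 56 mm diameter, 54 mm tall, 58 mm over the lid (top 10 mm; it stays on). This point: the tin's centre, 27 mm above its underside; z up its axis. Exactly one tin is full (0.55 to 0.72 kg), two are empty (0.14 kg); only weight tells which, any may be it. At the start this one stands to the robot's right (-y) of the other two
- tray_floor (a point): a fixed, empty, rectangular aluminium kit tray, open on top: 140 mm (x) by 150 mm (y) outside, walls 4 mm thick, rim 18 mm above the work surface. This point: the centre of its inner floor, 4 mm above the work surface; z up. It lies beyond the row of tins, to the left or the right, a caliper bracket on the other side
Not all that is in view belongs to the job. Leave any red look-alike of the part that bears tin_a_center alone.

How it is judged:
At the end, for the whole second after the job is handed in: The full tin stands in the kit tray with its weight on the tray floor (over 3.5 N), within 60 mm of the tray's centre, upright within 10 degrees and at rest; each of the two empty tins stands upright within 10 degrees, at rest, within 50 mm of where it stood at the start (((contact force between tin_a and tray above 3.5 N and horizontal distance between tin_a_center and tray_floor below 0.06 m and angle between each of tin_a_center, tin_b_center, tin_c_center's own z axis and vertical below 0.17 rad and linear speed of each of tin_a, tin_b, tin_c below 0.02 m/s and distance of each of tin_b_center, tin_c_center from where it was at the start of the episode below 0.05 m) or (contact force between tin_b and tray above 3.5 N and horizontal distance between tin_b_center and tray_floor below 0.06 m and angle between each of tin_b_center, tin_a_center, tin_c_center's own z axis and vertical below 0.17 rad and linear speed of each of tin_b, tin_a, tin_c below 0.02 m/s and distance of each of tin_a_center, tin_c_center from where it was at the start of the episode below 0.05 m) or (contact force between tin_c and tray above 3.5 N and horizontal distance between tin_c_center and tray_floor below 0.06 m and angle between each of tin_c_center, tin_a_center, tin_b_center's own z axis and vertical below 0.17 rad and linear speed of each of tin_c, tin_a, tin_b below 0.02 m/s and distance of each of tin_a_center, tin_b_center from where it was at the start of the episode below 0.05 m))); the robot touches nothing.
It fails at once if a tin is dropped or slammed into the tray (over 60 N between a tin and the tray) (contact force between any of tin_a, tin_b, tin_c and tray above 60 N).
It also fails if it takes over 70 s, if anything falls off the work surface, if the arm or the gripper's body presses on something with over 40 N, if the wrist force passes 120 N, or if a joint passes its speed limit or range.

## Working session

There is one attempt and no reset: what is moved stays moved. The work goes in short steps, Python scripts to look and compute and a shell command to move; the robot and the scene stay as the last step left them, time stands still between calls to the robot, and variables do not carry over. Pictures are saved under pics/ and viewed, and the job is handed in when it is done.

```bash
mkdir -p pics; ls
cat > h.py <<'E'
import numpy as np,cv2
from cell import ctrl
from scipy.spatial.transform import Rotation as R
def ray(p,uv,z):
    K=np.array(p["camera_matrix"]);Rm=cv2.Rodrigues(np.array(p["rvec"],float))[0];t=np.array(p["tvec"],float).ravel()
    c=-Rm.T@t; d=Rm.T@np.linalg.inv(K)@np.array([uv[0],uv[1],1.0]); return c+d*(z-c[2])/d[2]
E
python3 - <<'E'
from h import *
o=ctrl.observe();print({k:np.round(v,3).tolist() for k,v in o.items()})
for n in ["scene","top"]:
    p=ctrl.read_camera(n);cv2.imwrite(f"pics/{n}0.png",p["frame"])
    for l,z in [("tin_a_center",.027),("tray_floor",.004)]:
        for d in ctrl.landmark_of(p,l): print(n,l,np.round(d["uv"],1),round(d["score"],2),np.round(ray(p,d["uv"],z),3))
    
print(ctrl.tcp_to_tips, R.from_quat(o["orientation"]).as_matrix().round(3))
E
```

```text
pics
{'t': 0.0, 'qpos': [-1.311, 0.412, -0.013, 1.597, 0.006, 1.134, -0.082], 'joint_velocities': [-0.002, 0.001, -0.0, -0.001, 0.0, 0.0, 0.002], 'effort': [-0.0, -60.062, 0.682, -29.941, 0.014, 0.01, 0.0], 'ee_pos': [0.201, 0.591, 0.252], 'orientation': [-0.412, 0.575, 0.411, 0.574], 'contact_force': [0.019, -0.595, -0.031], 'ft_torque': [0.028, -0.027, -0.065], 'gripper_width': 0.086}
scene tin_a_center [457.8 232.6] 0.94 [0.371 0.236 0.027]
scene tin_a_center [430.3 269.2] 0.59 [0.476 0.248 0.027]
scene tray_floor [336.5 290.8] 0.8 [0.628 0.151 0.004]
top tin_a_center [214.7 207.2] 0.87 [0.48  0.246 0.027]
top tin_a_center [220.3 256.4] 0.76 [0.372 0.232 0.027]
top tray_floor [259.8 139.5] 0.63 [0.637 0.15  0.004]
0.022 [[-0.    -0.947  0.322]
 [-0.002  0.322  0.947]
 [-1.    -0.    -0.002]]
```

View pics/top0.png

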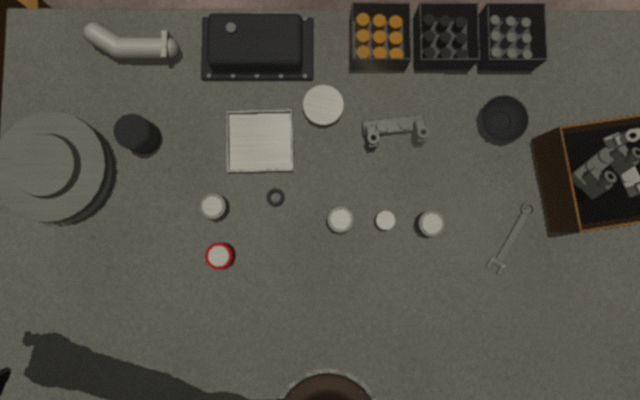

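View pics/scene0.png

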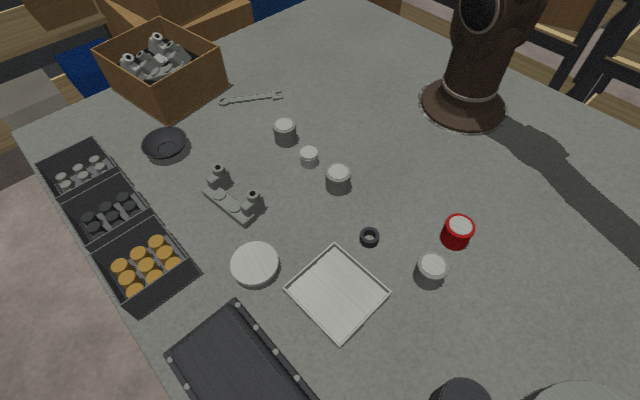

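Top view: candidates are plain tins at (213,207), (340,220) and (431,224). A smaller white tin at (385,220) and a red-bodied one at (219,256) are look-alikes. The tray is at (260,140) and the bracket at (395,130). I'll check this in a close crop.

Run:
```python
from h import *
p=ctrl.read_camera("top");f=p["frame"]
cv2.imwrite("pics/crop1.png",cv2.resize(f[180:280,180:460],None,fx=2.8,fy=2.8,interpolation=cv2.INTER_CUBIC))
for l in ["tin_a_center"]:
    for d in ctrl.find_in(p,l): print(np.round(d["rect"],1),round(d["score"],2))
for n,q in [("top",p),("scene",ctrl.read_camera("scene"))]:
  for l,z in [("tin_a_center",.027),("tin_b_center",.027),("tin_c_center",.027),("tray_floor",.004)]:
    for d in ctrl.landmark_of(q,l): print(n,l,np.round(d["uv"],1),round(d["score"],2),np.round(ray(q,d["uv"],z),3))
# manual lids
for uv in [(213,206),(340,219),(431,223),(385,220),(219,256)]: print("lid",uv,np.round(ray(p,uv,.058),3))
q=ctrl.read_camera("scene")
for uv in [(432,262),(338,171),(285,125),(309,152)]: print("lid sc",uv,np.round(ray(q,uv,.058),3))
print(np.array(p["camera_matrix"]).round(0).tolist())
```

```text
[199.3 191.1 228.7 221.5] 0.72
[207.7 246.  237.4 267.8] 0.68
[227.3 107.9 291.8 172.3] 0.33
top tin_a_center [214.3 208. ] 0.89 [0.478 0.247 0.027]
top tin_a_center [221.4 254.9] 0.67 [0.375 0.229 0.027]
top tin_b_center [336.3 217.7] 0.66 [ 0.456 -0.023  0.027]
top tin_c_center [426.8 223.6] 0.91 [ 0.443 -0.225  0.027]
top tray_floor [260.7 139.1] 0.55 [0.638 0.148 0.004]
scene tin_a_center [455.3 233. ] 0.8 [0.376 0.233 0.027]
scene tin_a_center [434.1 269.7] 0.67 [0.472 0.253 0.027]
scene tin_b_center [339.8 181.8] 0.78 [ 0.453 -0.02   0.027]
scene tin_b_center [432.4 270.3] 0.73 [0.475 0.252 0.027]
scene tin_c_center [285.9 135.7] 0.82 [ 0.447 -0.215  0.027]
lid (213, 206) [0.481 0.243 0.058]
lid (340, 219) [ 0.453 -0.03   0.058]
lid (431, 223) [ 0.444 -0.227  0.058]
lid (385, 220) [ 0.45  -0.127  0.058]
lid (219, 256) [0.375 0.228 0.058]
lid sc (432, 262) [0.48  0.245 0.058]
lid sc (338, 171) [ 0.453 -0.027  0.058]
lid sc (285, 125) [ 0.444 -0.219  0.058]
lid sc (309, 152) [ 0.461 -0.112  0.058]
[[476.0, 0.0, 325.0], [0.0, 476.0, 190.0], [0.0, 0.0, 1.0]]
```

View pics/crop1.png

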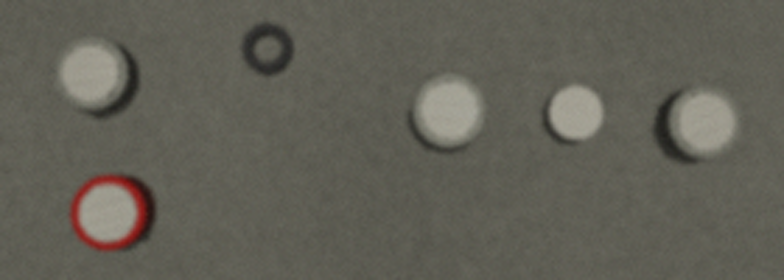

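The crop confirms it: the three plain tins are the same size, the fourth (575,112 in the crop) is visibly smaller and shorter, and the red one sits below tin A. Positions: A (0.480, 0.245), B (0.453, -0.027), C (0.444, -0.223), tray (0.636, 0.150). First I align the jaws with y and move towards A.

```bash
python3 -m pendant '[[-6.3,0,0,0,0,0,0.085],[-6.3,0,0,0,0,0,0.085],[-6.2,0,0,0,0,0,0.085],[0,0,0,0,-0.028,-0.035,0.085],[0,0,0,0,-0.028,-0.035,0.085],[0,0,0,0,-0.028,-0.035,0.085],[0,0,0,0,-0.028,-0.035,0.085],[0,0,0,0,-0.028,-0.035,0.085]]' 40
python3 -m pendant '[[0,0,0,0,-0.028,-0.035,0.085],[0,0,0,0,-0.028,-0.035,0.085],[0,0,0,0,-0.028,-0.035,0.085],[0,0,0,0,-0.028,-0.035,0.085],[0,0,0,0,-0.028,-0.033,0.085],[0,0,0,0.03,0,0,0.085],[0,0,0,0.03,0,0,0.085],[0,0,0,0,0,0,0.085]]'
cat > st.py <<'E'
from h import *
o=ctrl.observe();print(o["t"],np.round(o["ee_pos"],4),np.round(o["contact_force"],2),round(o["gripper_width"],4));print(R.from_quat(o["orientation"]).as_matrix().round(3))
E
python3 st.py
```

```text
t: 1.7
ee_pos: [0.3423, 0.4153, 0.2535]
orientation: [-0.5, 0.5, 0.5, 0.5]
contact_force: [0.2, -0.2, -0.1]
gripper_width: 0.0848
t: 2.5
ee_pos: [0.4795, 0.2424, 0.1901]
orientation: [-0.499, 0.502, 0.5, 0.498]
contact_force: [-0.0, 0.5, -0.0]
gripper_width: 0.0848
2.5 [0.4795 0.2424 0.1901] [-0.01  0.45 -0.03] 0.0848
[[-0.005 -1.     0.   ]
 [-0.003  0.     1.   ]
 [-1.     0.005 -0.003]]
```

Run:
```python
from h import *
p=ctrl.read_camera("wrist");cv2.imwrite("pics/w1.png",p["frame"])
for d in ctrl.landmark_of(p,"tin_a_center"): print(np.round(d["uv"],1),round(d["score"],2),np.round(ray(p,d["uv"],.027),3))
for d in ctrl.find_in(p,"tin_a_center"): print(np.round(d["rect"],1),round(d["score"],2))
o=ctrl.observe();print(np.round(o["ee_pos"],4))
```

```text
[334.2 192.3] 0.81 [0.478 0.254 0.027]
[312.2  72. ] 0.61 [0.373 0.234 0.027]
[299.8 164.9 359.4 229.8] 0.66
[0.4818 0.2444 0.1945]
```

View pics/w1.png

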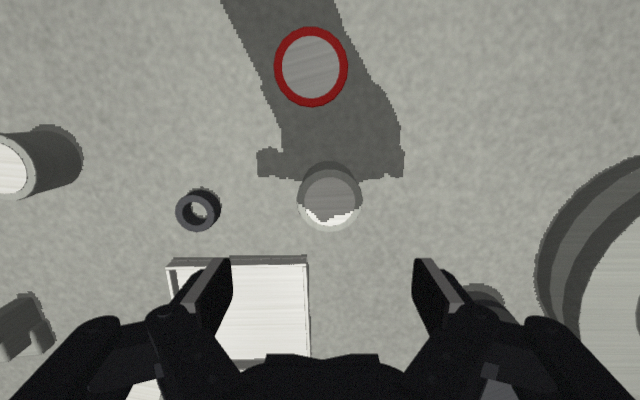

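Run:
```python
from h import *
p=ctrl.read_camera("wrist")
for uv in [(330,200),(311,67)]: print(np.round(ray(p,uv,.058),4))
f=p["frame"][140:260,250:410];cv2.imwrite("pics/w2.png",cv2.resize(f,None,fx=4,fy=4))
o=ctrl.observe();print(np.round(o["ee_pos"],4))
```

```text
[0.4814 0.2521 0.058 ]
[0.3756 0.2368 0.058 ]
[0.482  0.2446 0.1948]
```

View pics/w2.png

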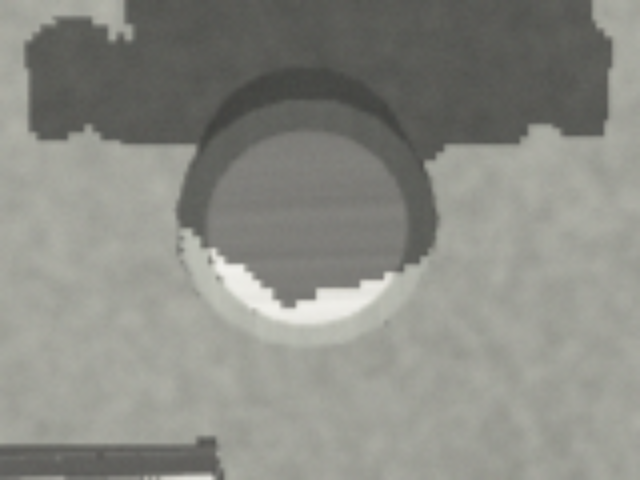

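Wrist crop: the lid circle is centred near (327,196) in full pixels, which agrees within a few mm with the top and scene cameras. Descending on A.

```bash
python3 -m pendant '[[0,0,0,0.03,0.001,0.002,0.085],[0,0,0,0.03,0,0,0.085],[0,0,0,0.03,0,0,0.085],[0,0,0,0.03,0,0,0.085],[0,0,0,0.02,0,0,0.085],[0,0,0,0.012,0,0,0.085],[0,0,0,0.008,0,0,0.085],[0,0,0,0,0,0,0.085]]' 40
python3 st.py
```

```text
t: 3.5
ee_pos: [0.4806, 0.2461, 0.0334]
orientation: [0.5, -0.5, -0.5, -0.5]
contact_force: [0.4, 0.3, 0.3]
gripper_width: 0.0848
3.5 [0.4806 0.2461 0.0334] [0.43 0.31 0.27] 0.0848
[[ 0.    -1.    -0.001]
 [ 0.    -0.001  1.   ]
 [-1.    -0.     0.   ]]
```

```bash
python3 -m pendant '[[0,0,0,0,0,0,0.045],[0,0,0,0,0,0,0.045],[0,0,0,0,0,0,0.045],[0,0,0,0,0,0,0.045],[0,0,0,0,0,0,0.045],[0,0,0,0,0,0,0.045],[0,0,0,0,0,0,0.045],[0,0,0,0,0,0,0.045]]' 40
python3 st.py
python3 -m pendant '[[0,0,0,-0.005,0,0,0.045],[0,0,0,-0.005,0,0,0.045],[0,0,0,-0.005,0,0,0.045],[0,0,0,0,0,0,0.045],[0,0,0,0,0,0,0.045],[0,0,0,0,0,0,0.045],[0,0,0,0,0,0,0.045],[0,0,0,0,0,0,0.045]]'
python3 st.py
```

```text
t: 4.3
ee_pos: [0.4811, 0.2464, 0.0347]
orientation: [-0.5, 0.499, 0.5, 0.501]
contact_force: [-1.7, 0.1, 5.3]
gripper_width: 0.0566
4.3 [0.4811 0.2464 0.0347] [-1.65  0.12  5.29] 0.0566
[[ 0.002 -1.    -0.   ]
 [ 0.001 -0.     1.   ]
 [-1.    -0.002  0.001]]
t: 5.1
ee_pos: [0.4802, 0.2457, 0.0481]
orientation: [-0.5, 0.5, 0.5, 0.5]
contact_force: [0.5, -0.2, -1.6]
gripper_width: 0.0567
5.1 [0.4802 0.2457 0.0481] [ 0.49 -0.18 -1.6 ] 0.0567
[[-0. -1. -0.]
 [-0. -0.  1.]
 [-1.  0. -0.]]
```

Tin A reads about 1.5 N, so it is empty. Putting it back.

```bash
python3 -m pendant '[[0,0,0,0.005,0,0,0.045],[0,0,0,0.005,0,0,0.045],[0,0,0,0.003,0,0,0.045],[0,0,0,0.001,0,0,0.045],[0,0,0,0,0,0,0.045],[0,0,0,0,0,0,0.07],[0,0,0,0,0,0,0.085],[0,0,0,0,0,0,0.085]]'
python3 -m pendant '[[0,0,0,0,0,0,0.085],[0,0,0,0,0,0,0.085],[0,0,0,-0.01,0,0,0.085],[0,0,0,-0.03,0,0,0.085],[0,0,0,-0.03,0,0,0.085],[0,0,0,-0.04,0,0,0.085],[0,0,0,-0.04,0,0,0.085],[0,0,0,0,0,0,0.085]]'
python3 st.py
```

```text
t: 5.9
ee_pos: [0.4804, 0.2458, 0.0341]
orientation: [0.5, -0.5, -0.5, -0.5]
contact_force: [0.3, -1.0, -0.3]
gripper_width: 0.085
t: 6.7
ee_pos: [0.4831, 0.2472, 0.1905]
orientation: [-0.501, 0.497, 0.499, 0.503]
contact_force: [0.3, -0.0, 0.1]
gripper_width: 0.0848
6.7 [0.4831 0.2472 0.1905] [ 0.33 -0.03  0.14] 0.0848
[[ 0.008 -1.     0.   ]
 [ 0.005  0.     1.   ]
 [-1.    -0.008  0.005]]
```

```bash
python3 -m pendant '[[0,0,0,0,0.004,-0.039,0.085],[0,0,0,0,0.004,-0.039,0.085],[0,0,0,0,0.004,-0.039,0.085],[0,0,0,0,0.004,-0.039,0.085],[0,0,0,0,0.004,-0.039,0.085],[0,0,0,0,0.004,-0.039,0.085],[0,0,0,0,0.003,-0.039,0.085],[0,0,0,0,0,0,0.085]]'
python3 - <<'E'
from h import *
p=ctrl.read_camera("wrist");cv2.imwrite("pics/w3.png",p["frame"])
for d in ctrl.landmark_of(p,"tin_b_center"): print(np.round(d["uv"],1),round(d["score"],2),np.round(ray(p,d["uv"],.027),3))
p=ctrl.read_camera("top");cv2.imwrite("pics/t3.png",p["frame"][150:300,150:480])
for d in ctrl.landmark_of(p,"tin_a_center"): print(np.round(d["uv"],1),round(d["score"],2),np.round(ray(p,d["uv"],.027),3))
E
python3 st.py
```

```text
t: 7.5
ee_pos: [0.4525, -0.0324, 0.1846]
orientation: [-0.499, 0.502, 0.498, 0.501]
contact_force: [0.3, 0.4, -0.4]
gripper_width: 0.0846
[326.9 191.9] 0.66 [ 0.45  -0.027  0.027]
[221.  255.8] 0.65 [0.373 0.23  0.027]
[214.6 209.5] 0.56 [0.475 0.246 0.027]
7.7 [ 0.4535 -0.0262  0.1843] [-0.63 -0.09 -0.14] 0.0848
[[ 0.    -1.    -0.001]
 [ 0.    -0.001  1.   ]
 [-1.    -0.     0.   ]]
```

View pics/w3.png

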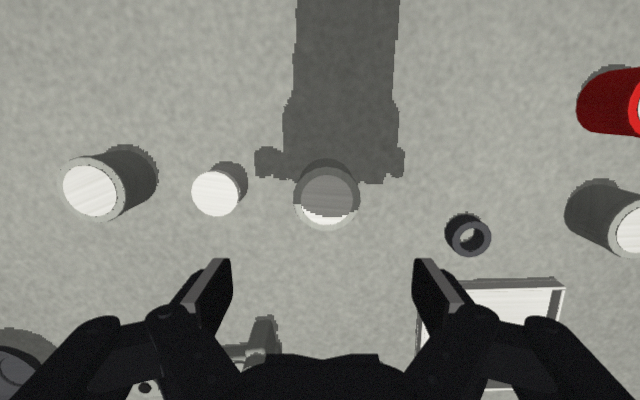

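View pics/t3.png

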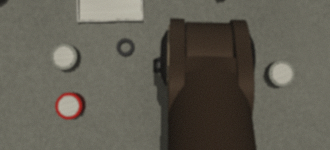

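Tin A stands where it was. In the wrist view B is centred at (327,195), the same offset as A had before its grasp, so it is aligned. Next I descend and grip.

```bash
python3 -m pendant '[[0,0,0,0.03,0,0,0.085],[0,0,0,0.03,0,0,0.085],[0,0,0,0.03,0,0,0.085],[0,0,0,0.03,0,0,0.085],[0,0,0,0.016,0,0,0.085],[0,0,0,0.010,0,0,0.085],[0,0,0,0.004,0,0,0.085],[0,0,0,0,0,0,0.085]]' 40
python3 -m pendant '[[0,0,0,0,0,0,0.045],[0,0,0,0,0,0,0.045],[0,0,0,0,0,0,0.045],[0,0,0,0,0,0,0.045],[0,0,0,0,0,0,0.045],[0,0,0,0,0,0,0.045],[0,0,0,0,0,0,0.045],[0,0,0,0,0,0,0.045]]' 60
python3 -m pendant '[[0,0,0,-0.005,0,0,0.045],[0,0,0,-0.005,0,0,0.045],[0,0,0,-0.005,0,0,0.045],[0,0,0,0,0,0,0.045],[0,0,0,0,0,0,0.045],[0,0,0,0,0,0,0.045],[0,0,0,0,0,0,0.045],[0,0,0,0,0,0,0.045]]'
python3 st.py
```

```text
t: 8.5
ee_pos: [0.4536, -0.0266, 0.0343]
orientation: [-0.5, 0.5, 0.5, 0.5]
contact_force: [-0.2, -0.6, 1.0]
gripper_width: 0.0854
t: 9.3
ee_pos: [0.4541, -0.0272, 0.0355]
orientation: [-0.5, 0.499, 0.5, 0.501]
contact_force: [-2.2, 0.0, 8.3]
gripper_width: 0.0564
t: 10.1
ee_pos: [0.4533, -0.0272, 0.0491]
orientation: [-0.5, 0.5, 0.5, 0.5]
contact_force: [-0.2, -0.2, -0.6]
gripper_width: 0.0563
10.1 [ 0.4533 -0.0272  0.0491] [-0.25 -0.2  -0.63] 0.0563
[[-0. -1. -0.]
 [-0. -0.  1.]
 [-1.  0. -0.]]
```

B reads under 1.5 N, so it is empty too. I put it back and go on to C.

```bash
python3 -m pendant '[[0,0,0,0.005,0,0,0.045],[0,0,0,0.005,0,0,0.045],[0,0,0,0.003,0,0,0.045],[0,0,0,0.001,0,0,0.045],[0,0,0,0,0,0,0.045],[0,0,0,0,0,0,0.07],[0,0,0,0,0,0,0.085],[0,0,0,0,0,0,0.085]]'
python3 -m pendant '[[0,0,0,0,0,0,0.085],[0,0,0,0,0,0,0.085],[0,0,0,-0.01,0,0,0.085],[0,0,0,-0.03,0,0,0.085],[0,0,0,-0.03,0,0,0.085],[0,0,0,-0.04,0,0,0.085],[0,0,0,-0.04,0,0,0.085],[0,0,0,0,0,0,0.085]]'
python3 -m pendant '[[0,0,0,0,0.002,-0.039,0.085],[0,0,0,0,0.002,-0.039,0.085],[0,0,0,0,0.002,-0.039,0.085],[0,0,0,0,0.002,-0.039,0.085],[0,0,0,0,0.001,-0.039,0.085],[0,0,0,0,0,0,0.085],[0,0,0,0,0,0,0.085],[0,0,0,0,0,0,0.085]]'
python3 - <<'E'
from h import *
p=ctrl.read_camera("wrist");cv2.imwrite("pics/w4.png",p["frame"])
for d in ctrl.landmark_of(p,"tin_c_center"): print(np.round(d["uv"],1),round(d["score"],2),np.round(ray(p,d["uv"],.027),3))
E
python3 st.py
```

```text
t: 10.9
ee_pos: [0.4535, -0.0272, 0.0351]
orientation: [-0.5, 0.5, 0.5, 0.5]
contact_force: [0.4, 0.4, 0.6]
gripper_width: 0.0853
t: 11.7
ee_pos: [0.4562, -0.0274, 0.1907]
orientation: [-0.502, 0.497, 0.498, 0.503]
contact_force: [0.4, -0.5, -0.1]
gripper_width: 0.085
t: 12.5
ee_pos: [0.4445, -0.2211, 0.1852]
orientation: [-0.5, 0.5, 0.501, 0.5]
contact_force: [-0.8, -0.2, 0.6]
gripper_width: 0.0849
[316.  191.3] 0.96 [ 0.442 -0.226  0.027]
12.6 [ 0.4447 -0.2208  0.1853] [ 0.23 -0.45  0.14] 0.0851
[[-0.    -1.    -0.002]
 [ 0.001 -0.002  1.   ]
 [-1.     0.     0.001]]
```

View pics/w4.png

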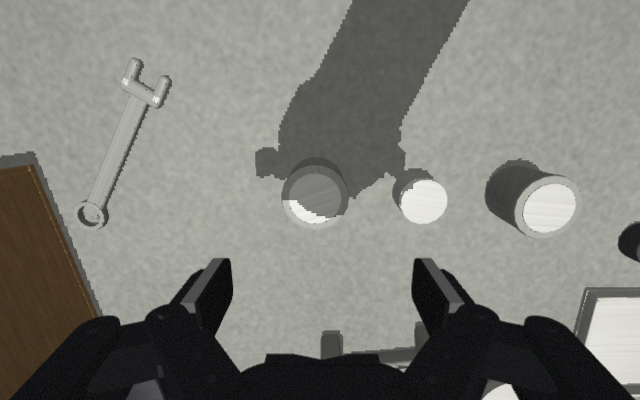

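C sits at (315,195), about 5 mm further toward -y, so I correct by that while descending.

```bash
python3 -m pendant '[[0,0,0,0.03,0,-0.005,0.085],[0,0,0,0.03,0,0,0.085],[0,0,0,0.03,0,0,0.085],[0,0,0,0.03,0,0,0.085],[0,0,0,0.016,0,0,0.085],[0,0,0,0.010,0,0,0.085],[0,0,0,0.004,0,0,0.085],[0,0,0,0,0,0,0.085]]' 40
python3 -m pendant '[[0,0,0,0,0,0,0.045],[0,0,0,0,0,0,0.045],[0,0,0,0,0,0,0.045],[0,0,0,0,0,0,0.045],[0,0,0,0,0,0,0.045],[0,0,0,0,0,0,0.045],[0,0,0,0,0,0,0.045],[0,0,0,0,0,0,0.045]]' 70
python3 -m pendant '[[0,0,0,-0.005,0,0,0.045],[0,0,0,-0.005,0,0,0.045],[0,0,0,-0.005,0,0,0.045],[0,0,0,0,0,0,0.045],[0,0,0,0,0,0,0.045],[0,0,0,0,0,0,0.045],[0,0,0,0,0,0,0.045],[0,0,0,0,0,0,0.045]]'
python3 st.py
```

```text
t: 13.4
ee_pos: [0.4448, -0.2269, 0.0354]
orientation: [-0.5, 0.5, 0.5, 0.5]
contact_force: [-0.1, -1.1, -0.3]
gripper_width: 0.0851
t: 14.2
ee_pos: [0.4451, -0.2271, 0.0365]
orientation: [0.5, -0.499, -0.5, -0.5]
contact_force: [-2.1, 2.2, 7.9]
gripper_width: 0.0565
t: 15.0
ee_pos: [0.4444, -0.2271, 0.0501]
orientation: [-0.5, 0.5, 0.5, 0.5]
contact_force: [-0.5, -1.2, -6.7]
gripper_width: 0.0565
15.0 [ 0.4444 -0.2271  0.0501] [-0.48 -1.18 -6.69] 0.0565
[[-0. -1. -0.]
 [ 0. -0.  1.]
 [-1.  0.  0.]]
```

C weighs about 6.7 N (0.68 kg), so it is the full tin. Carrying it to the tray.

```bash
python3 -m pendant '[[0,0,0,-0.015,0,0,0.045],[0,0,0,-0.025,0,0,0.045],[0,0,0,-0.025,0,0,0.045],[0,0,0,-0.025,0,0,0.045],[0,0,0,-0.015,-0.005,0.01,0.045],[0,0,0,0,-0.01,0.02,0.045],[0,0,0,0,-0.013,0.026,0.045],[0,0,0,0,-0.013,0.026,0.045]]'
python3 -m pendant '[[0,0,0,0,-0.014,0.028,0.045],[0,0,0,0,-0.014,0.028,0.045],[0,0,0,0,-0.014,0.028,0.045],[0,0,0,0,-0.014,0.028,0.045],[0,0,0,0,-0.014,0.028,0.045],[0,0,0,0,-0.014,0.028,0.045],[0,0,0,0,-0.014,0.028,0.045],[0,0,0,0,-0.014,0.028,0.045]]'
python3 -m pendant '[[0,0,0,0,-0.014,0.026,0.045],[0,0,0,0,-0.012,0.022,0.045],[0,0,0,0,-0.008,0.015,0.045],[0,0,0,0,-0.004,0.008,0.045],[0,0,0,0,0,0,0.045],[0,0,0,0,0,0,0.045],[0,0,0,0,0,0,0.045],[0,0,0,0,0,0,0.045]]'
python3 st.py
python3 - <<'E'
from h import *
p=ctrl.read_camera("scene");cv2.imwrite("pics/s5.png",p["frame"])
q=ctrl.read_camera("top");cv2.imwrite("pics/t5.png",q["frame"])
for d in ctrl.landmark_of(p,"tray_floor"): print(np.round(d["uv"],1),round(d["score"],2),np.round(ray(p,d["uv"],.004),3))
for uv in [(227,112),(292,110),(293,172),(228,173)]: print(np.round(ray(q,uv,.018),3))
E
```

```text
t: 15.8
ee_pos: [0.4855, -0.1445, 0.1554]
orientation: [-0.5, 0.5, 0.5, 0.5]
contact_force: [-0.5, -0.7, -7.3]
gripper_width: 0.0561
t: 16.6
ee_pos: [0.5974, 0.0799, 0.1548]
orientation: [-0.5, 0.5, 0.5, 0.5]
contact_force: [-0.1, -0.2, -6.9]
gripper_width: 0.0564
t: 17.4
ee_pos: [0.6352, 0.1485, 0.1555]
orientation: [-0.5, 0.5, 0.5, 0.5]
contact_force: [-0.8, -0.2, -6.7]
gripper_width: 0.0565
17.4 [0.6352 0.1485 0.1555] [-0.83 -0.2  -6.7 ] 0.0565
[[-0.    -1.     0.001]
 [-0.     0.001  1.   ]
 [-1.     0.    -0.   ]]
[335.8 292.4] 0.87 [0.631 0.153 0.004]
[0.697 0.224 0.018]
[0.702 0.076 0.018]
[0.56  0.073 0.018]
[0.558 0.219 0.018]
```

View pics/s5.png

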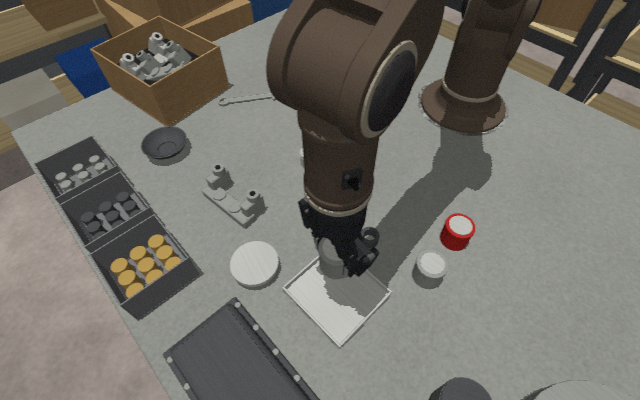

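The tin hangs upright over the tray, with its centre at (335,290). I lower most of the way, then creep.

```bash
python3 -m pendant '[[0,0,0,0.015,0.002,0,0.045],[0,0,0,0.025,0,0,0.045],[0,0,0,0.025,0,0,0.045],[0,0,0,0.02,0,0,0.045],[0,0,0,0.013,0,0,0.045],[0,0,0,0.007,0,0,0.045],[0,0,0,0.003,0,0,0.045],[0,0,0,0,0,0,0.045]]'
python3 st.py
python3 -m pendant '[[0,0,0,0.001,0,0,0.045],[0,0,0,0.001,0,0,0.045],[0,0,0,0.001,0,0,0.045],[0,0,0,0.001,0,0,0.045],[0,0,0,0.001,0,0,0.045],[0,0,0,0,0,0,0.045],[0,0,0,0,0,0,0.045],[0,0,0,0,0,0,0.045]]'
python3 st.py
```

```text
t: 18.35
ee_pos: [0.6338, 0.1499, 0.0476]
orientation: [0.5, -0.5, -0.5, -0.5]
contact_force: [0.0, 0.2, -6.5]
gripper_width: 0.0561
18.35 [0.6338 0.1499 0.0476] [ 0.01  0.18 -6.55] 0.0561
[[ 0.001 -1.    -0.   ]
 [ 0.    -0.     1.   ]
 [-1.    -0.001  0.   ]]
t: 19.15
ee_pos: [0.6334, 0.1499, 0.0423]
orientation: [-0.5, 0.5, 0.5, 0.5]
contact_force: [-0.3, 0.7, -6.5]
gripper_width: 0.056
19.15 [0.6334 0.1499 0.0423] [-0.26  0.73 -6.46] 0.056
[[ 0. -1. -0.]
 [ 0. -0.  1.]
 [-1. -0.  0.]]
```

```bash
python3 -m pendant '[[0,0,0,0.0005,0,0,0.045],[0,0,0,0.0005,0,0,0.045],[0,0,0,0.0005,0,0,0.045],[0,0,0,0.0005,0,0,0.045],[0,0,0,0,0,0,0.045],[0,0,0,0,0,0,0.045],[0,0,0,0,0,0,0.045],[0,0,0,0,0,0,0.045]]'
python3 st.py
```

```text
t: 19.95
ee_pos: [0.6334, 0.1499, 0.0406]
orientation: [-0.5, 0.5, 0.5, 0.5]
contact_force: [-3.4, -0.1, 1.5]
gripper_width: 0.056
19.95 [0.6334 0.1499 0.0406] [-3.44 -0.08  1.53] 0.056
[[ 0. -1. -0.]
 [ 0. -0.  1.]
 [-1. -0.  0.]]
```

The tin is standing on the floor: the wrist load is gone, so the tray carries about 8 N. I release it gently and only partly, to stay clear of the tray walls.

```bash
python3 -m pendant '[[0,0,0,0,0,0,0.058],[0,0,0,0,0,0,0.062],[0,0,0,0,0,0,0.068],[0,0,0,0,0,0,0.072],[0,0,0,0,0,0,0.072],[0,0,0,0,0,0,0.072],[0,0,0,0,0,0,0.072],[0,0,0,0,0,0,0.072]]' 20
python3 st.py
python3 -m pendant '[[0,0,0,-0.004,0,0,0.072],[0,0,0,-0.01,0,0,0.072],[0,0,0,-0.02,0,0,0.072],[0,0,0,-0.03,0,0,0.072],[0,0,0,-0.04,0,0,0.072],[0,0,0,-0.04,0,0,0.072],[0,0,0,-0.04,0,0,0.072],[0,0,0,0,0,0,0.072]]'
python3 -m pendant '[[0,0,0,0,0,0.04,0.085],[0,0,0,0,0,0.045,0.085],[0,0,0,0,0,0.045,0.085],[0,0,0,0,0,0.045,0.085],[0,0,0,0,0,0.045,0.085],[0,0,0,0,0,0.045,0.085],[0,0,0,0,0,0.04,0.085],[0,0,0,0,0,0,0.085]]'
python3 - <<'E'
from h import *
for n in ["scene","top"]:
  p=ctrl.read_camera(n);cv2.imwrite(f"pics/{n}6.png",p["frame"])
  for l in "abc":
    for d in ctrl.landmark_of(p,f"tin_{l}_center"): print(n,l,np.round(d["uv"],1),round(d["score"],2),np.round(ray(p,d["uv"],.027),3))
E
python3 st.py
```

```text
t: 20.75
ee_pos: [0.6334, 0.1499, 0.0403]
orientation: [0.5, -0.5, -0.5, -0.5]
contact_force: [-0.2, 0.3, -0.6]
gripper_width: 0.0722
20.75 [0.6334 0.1499 0.0403] [-0.16  0.3  -0.6 ] 0.0722
[[ 0. -1. -0.]
 [ 0. -0.  1.]
 [-1. -0.  0.]]
t: 21.55
ee_pos: [0.6364, 0.1501, 0.2319]
orientation: [-0.502, 0.496, 0.498, 0.504]
contact_force: [-0.6, 0.4, 0.7]
gripper_width: 0.0723
t: 22.35
ee_pos: [0.6295, 0.4631, 0.2232]
orientation: [-0.501, 0.497, 0.504, 0.498]
contact_force: [-0.9, 0.0, -0.0]
gripper_width: 0.0851
scene a [455.  231.6] 0.74 [0.373 0.231 0.027]
scene a [430.9 268.9] 0.56 [0.475 0.248 0.027]
scene b [341.  182.8] 0.59 [ 0.453 -0.016  0.027]
scene c [337.3 288.5] 0.87 [0.631 0.156 0.027]
top a [217.2 206.9] 0.95 [0.481 0.24  0.027]
top a [221.4 258.4] 0.61 [0.368 0.229 0.027]
top b [341.8 220.2] 0.8 [ 0.451 -0.036  0.027]
top c [257.1 139.2] 0.87 [0.633 0.154 0.027]
22.75 [0.634  0.4534 0.2249] [0.18 0.32 0.57] 0.0847
[[ 0.001 -1.     0.002]
 [ 0.     0.002  1.   ]
 [-1.    -0.001  0.   ]]
```

View pics/scene6.png

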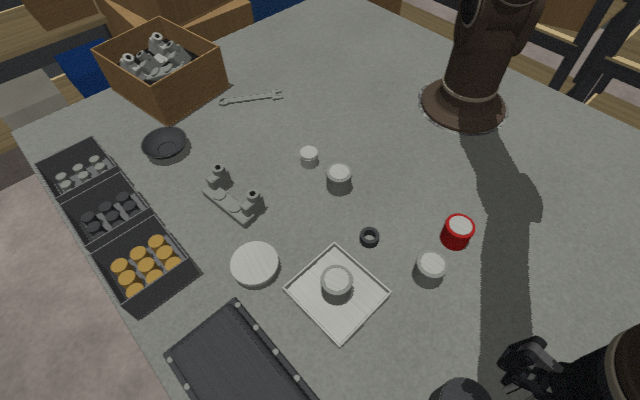

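View pics/top6.png

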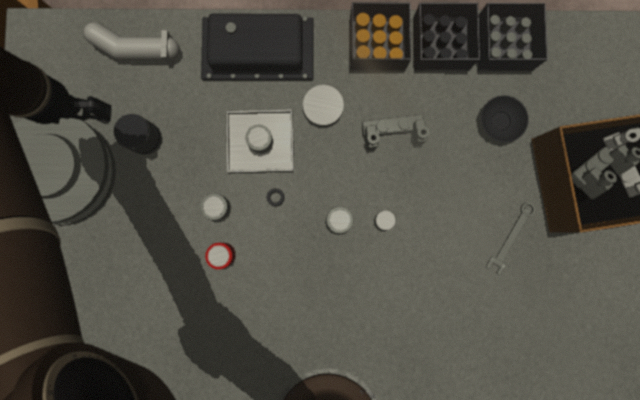

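Tin C stands upright in the tray (top view (260,138)), and A at (215,207) and B at (340,220) are in their original places. The gripper is close to a dark cylinder, so I raise it clear before handing in.

```bash
python3 -m pendant '[[0,0,0,-0.02,0,0,0.085],[0,0,0,-0.03,0,0,0.085],[0,0,0,-0.02,0,0,0.085],[0,0,0,0,0,0,0.085],[0,0,0,0,0,0,0.085],[0,0,0,0,0,0,0.085],[0,0,0,0,0,0,0.085],[0,0,0,0,0,0,0.085]]'
python3 st.py
python3 - <<'E'
from h import *
p=ctrl.read_camera("wrist");cv2.imwrite("pics/w7.png",p["frame"])
E
```

```text
t: 23.55
ee_pos: [0.633, 0.4547, 0.2932]
orientation: [-0.5, 0.5, 0.5, 0.499]
contact_force: [-0.5, -0.4, -0.8]
gripper_width: 0.0851
23.55 [0.633  0.4547 0.2932] [-0.5  -0.44 -0.79] 0.0851
[[-0.001 -1.    -0.   ]
 [-0.001 -0.     1.   ]
 [-1.     0.001 -0.001]]
```

View pics/w7.png

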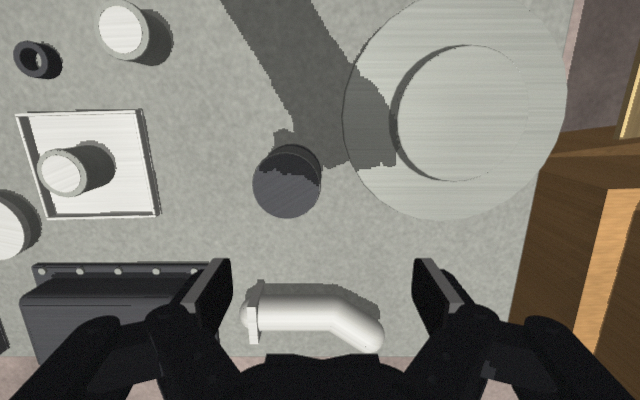

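The gripper is well clear of everything, the dark cylinder at (287,180) is still upright, and the tin in the tray at (75,170) is standing.

```bash
python3 -c "
from cell import ctrl
print(ctrl.close_job())"
```

```text
the job is handed in; nothing more can be done
None
```

The full tin is C, the rightmost one. It now stands upright in the kit tray, and the job was handed in at about 23.6 s of the 70 s allowed; no verdict is reported.

- **Weighing:** I lifted each tin about 15 mm. A read about 1.6 N and B about 0.6 N. An empty tin should read about 1.4 N, so B came out low, within the roughly 0.5–1 N sensor noise. C read about 6.7 N, or 0.68 kg. The full-tin minimum is 5.4 N, so the choice was clear.
- **Placing:** C touched down with about 8 N on the tray, far below the 60 N limit. The cameras put it at about (0.632, 0.155), within 10 mm of the tray centre.
- **Empty tins:** A and B are upright. In the last pictures they were within about 10 mm of where they started, against the 50 mm allowed.
- **Last checks:** The open gripper was at z = 0.29 m, clear of everything, with under 1 N on the wrist. No check failed. The point finder also reported the red look-alike as a tin; I ignored it and left that tin alone.

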